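# Fume-hood airflow check: clip on the vane meter and hold the spring-return gate half open

## Task

Squeeze the handles of the clip-on airflow meter, take it off the wall of the teal tote, and clip it over the top edge of the extraction hood's square flange, near the red centre mark, pushed well down, vane wheel hanging in front of the hood mouth; let go of it. Only then lift the duct's spring-return gate by its black pull bar to half open, pointer at the red mark on the scale, and finish still holding it there by the bar, since it shuts by itself. Leave the hammer, brush, reader and weld coupon where they lie.

Things in the scene. Friction and masses are not known exactly. Their poses are not given: they have to be found in the camera images.
- branch: extraction branch fixed to the bench: 82 mm steel duct along its own y axis, duct axis 112 mm up. Origin on the bench under the duct, x across it, z up. In its frame: hood with its mouth facing +y and a square flange at y = +100 mm; blast gate across the duct at y = -100 mm; elbow down into the bench at y = -170 to -320 mm
- flange_mid (a point): middle of the top edge of the hood's flange (short red mark), 202 mm above the bench; x along the edge, +y out of the mouth, z up. The flange is aluminium, 180 x 180 mm, 4 mm thick (2 mm each side of this point). 34 mm of it stand above the 112 mm round mouth; behind it (-y) the hood's cone lies 30 mm or more below the edge
- meter: clip-on airflow meter, about 160 g: a spring clip like a big clothes peg, 26 mm wide, orange handles up, rubber jaws down, a vane wheel hanging from the jaw on its +y side. Origin at the throat: underside of the pivot pin, which sits on the top edge of the plate it is clipped over. z up, x along that edge, y across. Jaws reach 26 mm below the origin
- grips (a point): midway between the meter's handles, 40 mm above its origin; fingers closing along the meter's y squeeze it here. Handles span 14 to 58 mm above the origin, a V 48 mm over the top at rest; fully squeezed they are parallel, 24 mm over all (6 N to begin, 12 N at the end). Both halves then turn 14 degrees: jaw tips 19 mm apart, wheel swung 20 mm along +y
- vane (a point): centre of the meter's vane wheel (58 mm across, 16 mm thick, its axis along y): 24 mm along +y from the meter's origin and 84 mm below it
- jaw (a joint): opening of the meter's clip in rad: 0 when shut on a 4 mm plate, 0.49 when fully squeezed, about -0.16 when shut on nothing
- tote: teal plastic tote without lid, 260 (x) x 190 (y) x 135 mm high, walls 4 mm, fixed; origin under its centre. The meter starts clipped over the top edge of its -y wall, with the vane wheel hanging inside the tote; the meter's x axis lies along that wall
- wall_top (a point): middle of the top edge of the tote's -y wall, 135 mm above the bench
- lift (a joint): lift of the gate blade in m: 0 shut, 0.080 fully open, 0.040 half open. Springs pull it shut: with the blade's weight it takes about 6.5 N to start, 13 N at half and 19 N fully open
- blade: the gate's sliding blade (3 mm steel) with its crosshead and pull bar, moving straight up and down; origin at the underside of the crosshead, 180 mm above the bench when shut
- pull_grip (a point): middle of the black pull bar, 40 mm above the blade's origin, 220 mm above the bench when the gate is shut. The bar is 100 mm long along the branch's x axis, 16 mm thick along its y axis and 20 mm high, with 20 mm free below it, 74 mm between the posts
- gate_frame (a point): middle of the top of the blast gate's frame, 172 mm above the bench; the frame is 124 mm wide (x of the branch) and 20 mm thick
- scale_half (a point): long red half-open mark on the white scale plate beside the gate, 225 mm above the bench, 92 mm from the gate's middle along the branch's +x; the plate is 3 mm thick, 26 mm wide, its top 275 mm above the bench. A red pointer on the blade's crosshead meets it when the gate is half open
- chipper: bystander: steel chipping hammer with a black coil handle, 250 mm long, lying on the bench beyond the gate
- wirebrush: bystander: wire brush with a wooden back, 265 mm long, lying on the bench on the robot's side of the duct
- reader: bystander: black hand-held wireless reader with a green-grey screen, 70 x 145 x 28 mm, on the bench beyond the hood
- coupon: bystander: welded steel T-joint coupon, 100 x 60 x 51 mm, on the bench beyond the tote
There are look-alikes about, which are no part of the job. Leave any white look-alike of the meter alone.

How it is judged:
By the outcome, as a careful person would: the job done as asked, in the order asked, and still so for the second after the job is handed in, while the arm keeps its last pose, push and grip.
It also fails if it takes over 51 s, if anything falls off the work surface, if the arm or the gripper's body presses on something with over 40 N, if the wrist force passes 120 N, or if a joint passes its speed limit or range.

## Robot

A 7-joint arm with a two-finger parallel gripper is mounted at the origin on the work surface. World frame = base frame: x ahead of the robot, y to its left, z up, the work surface at z = 0. Lengths are in mm, angles in rad, forces in N, time in s.
With the tool pointing down it reaches from about 400 to 875 mm from the base axis. Payload 4.4 kg.
Tool frame: the origin (TCP) lies on the centre line of the jaws, within the pads' length; the fingertips stand 25 mm ahead of it and the grasp point (between the pads) lies 6 mm ahead of it; x points along the fingers, y is the direction in which the jaws open and shut, and the axes are right-handed (so a half turn about x gives the same grasp; the last joint's range is limited). The gripper opens to 85 mm and grips with 20 to 120 N. Pads are 22 mm wide; open, the fingers measure 114 mm over their backs; the gripper's body (76 mm by 85 mm) begins 54 mm behind the grasp point. The pads swing forward as they close: fully open they stand 13 mm farther back than shut.
Start: joints at [-0.066, 0.628, 0.038, 1.517, -0.027, 0.996, -0.02], TCP at [650.013, 0.026, 256.313] pointing down, gripper open.
Joint ranges: [-3.06, 3.06], [-0.37, 2.12], [-1.25, 1.32], [0.18, 2.47], [-1.1, 4.24], [0.23, 1.98], [-2.94, 2.94]. Speed limits (rad/s): [2.57, 2.57, 3.14, 3.14, 3.14, 3.14, 3.14].

## Interface

Orientations are given as [roll, pitch, yaw] about the fixed x, y, z axes, in that order (R = Rz(yaw) Ry(pitch) Rx(roll)).
In Python, from cell import * gives the robot as it stands. The module is installed in compiled form; this text tells all that it offers.
- The arm moves only by the tool jog_arm, never from a script. Its argument "series" is a list of rows, each a list of 3 entries, a list of its own where there are three numbers: the turn, a rotation vector about the tool's x, y, z in degrees, then the shift along the tool's x, y, z in mm, then the gripper's target within -1 to 1 (shut at 1, half-way at 0, fully open at -1). In form: [[[rx, ry, rz], [dx, dy, dz], hand], ...]. A call has 1 to 8 rows; each row shifts and turns the commanded pose from where the row before left it, along the tool's axes as they then stand; what a row does not reach is not made up. A row lasts 1/8 s, in which the tool goes at most 62.5 mm and 10.7 degrees, less where a joint would pass 70% of its speed; a pose out of reach is approached as far as the arm can. A call is refused whole if a number of a shift passes 62.5 or a number of a turn 10.7, either way. A call with a gripper value outside its range is refused whole. The fingers move at their own pace and stop on an object; the grip force is fixed at half the most. Time passes only in rows, so rows that do not move let the fingers close. It gives the time, the measured TCP pose, the force and the opening at its end, in the units of the state.
- read_state(): the state, without advancing time (a new reading comes with each control period).
- get_image(name): name is "scene" or "side" or "wrist"; returns a dict with "img" (400x640x3 uint8, red, green, blue), "range_z" (400x640 float32, mm along the optical axis (not along the pixel's ray), 0 where there is no reading), "fovy" (degrees; the focal length in pixels is half the picture's height over the tangent of half this angle, whatever the lens; pixels are square), "cx", "cy" (the principal point, pixels), "cam_to_world" (4x4, takes a point from camera to world coordinates). Camera axes: x right, y up, looking along -z (the intrinsics and any distortion apply to the point x, -y, -z); pixel columns grow to the right and rows downward; lengths in mm; the calibration is good to about 2 mm. A picture is of the moment at which its call begins.
- finish_job(): hands the job in, once; it reports no verdict.
The state is a dict: "clock": time; "qpos": joint angles; "qd": joint speeds; "tau": joint torques, N m; "eef_pos": TCP position; "tool_rot": TCP orientation; "force": force on the tool from outside, world axes, zero at the start; "torque": the same for the moment, N m; "width": finger opening in mm.
Only numpy, scipy, OpenCV 4.12 (cv2) and the standard library are available. Lean on these libraries where they do the work, as an engineer would, in place of code of your own. Each camera call takes 0.05 s, during which the arm holds its last target. There are 200 camera calls.

## Working session

There is one attempt and no reset: what is moved stays moved. The work goes in short steps, Python scripts to look and compute and a tool call to move; the robot and the scene stay as the last step left them, time stands still between calls to the robot, and variables do not carry over. Pictures are saved under pics/ and viewed, about 8 in all and at most 12, crops included, and the job is handed in when it is done.

Besides the shell and the picture viewer there is one more tool, called after "Request:" by a JSON object that holds its "fn" and its "kwargs", one argument or row to a line. jog_arm: Moves the arm, as the interface text tells. Its arguments: {"type":"object","properties":{"series":{"type":"array"}},"required":["series"]}

```bash
mkdir -p pics; cat > h.py <<'E'
from cell import *
import numpy as np, cv2
def K(c):
    f=200/np.tan(np.radians(c['fovy'])/2); return f
def cloud(c):
    f=K(c);v,u=np.mgrid[0:400,0:640];z=c['range_z'].astype(float)
    P=np.stack([(u-c['cx'])/f*z,-(v-c['cy'])/f*z,-z,np.ones_like(z)],-1)
    W=(P@np.array(c['cam_to_world']).T)[...,:3]; W[z<=0]=np.nan
    return W
def save(n,im): cv2.imwrite('pics/'+n,cv2.cvtColor(np.ascontiguousarray(im),cv2.COLOR_RGB2BGR))
E
python3 - <<'E'
from h import *
ims=[]
for n in ['scene','side']:
    c=get_image(n); np.savez(n+'.npz',**c); save(n+'0.png',c['img'])
    print(n,c['fovy'],c['cx'],c['cy'],np.round(c['cam_to_world'],3).tolist(),[k for k in c])
print(read_state())
E
```

```text
scene 53.260339928155126 317.4292247370994 199.04851477330934 [[-0.301, -0.728, 0.615, 1341.682], [0.954, -0.223, 0.202, 412.611], [-0.01, 0.648, 0.762, 1152.953], [0.0, 0.0, 0.0, 1.0]] ['img', 'range_z', 'fovy', 'cx', 'cy', 'cam_to_world']
side 52.735653186676956 319.30098104085073 200.8470319713776 [[0.857, 0.33, -0.395, -47.29], [-0.514, 0.519, -0.683, -830.582], [-0.02, 0.789, 0.614, 1014.242], [0.0, 0.0, 0.0, 1.0]] ['img', 'range_z', 'fovy', 'cx', 'cy', 'cam_to_world']
{'clock': 0.1, 'qpos': array([-0.0657944 ,  0.62923576,  0.03844834,  1.51826345, -0.02704805,
        0.99632719, -0.01999987]), 'qd': array([ 0.00035283, -0.00156479, -0.00047114, -0.00340366,  0.00095377,
        0.00020173, -0.00201568]), 'tau': array([ 3.65140630e-03, -5.64529252e+01,  1.23032581e+00, -1.93971133e+01,
        1.11524854e-02,  5.46943455e-03, -1.37002465e-05]), 'eef_pos': array([6.49477170e+02, 3.84433972e-02, 2.55494119e+02]), 'tool_rot': array([-1.58343343,  1.56907974,  3.12892114]), 'force': array([ 0.27457578, -0.45923144, -1.31937503]), 'torque': array([-0.02752364,  0.02468635,  0.02509347]), 'width': 85.73323314520677}
```

View pics/scene0.png

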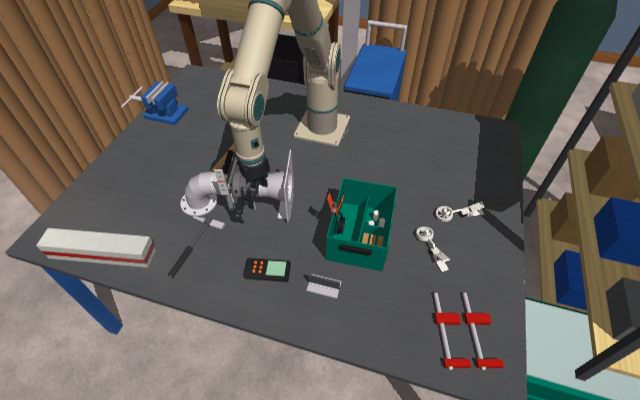

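View pics/side0.png

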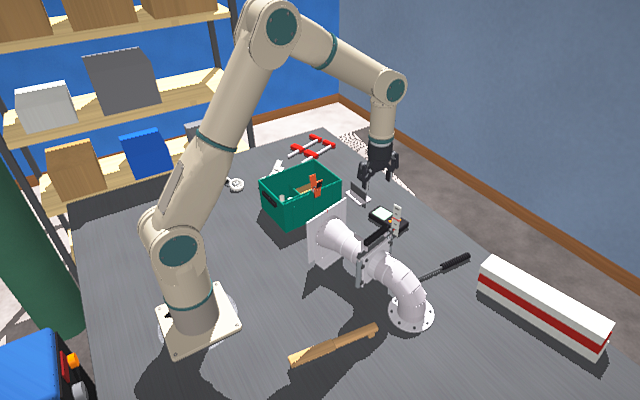

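The scene view shows the orange clip on the tote's left wall at about (335,203), with the flange at (290,185) and the gate at (235,180). In the side view the clip is at (315,185), the flange at (325,235) and the gate bar at (378,235).

```bash
python3 - <<'E'
from h import *
def ld(n):
    c=dict(np.load(n+'.npz')); c['fovy']=float(c['fovy']); return c
for n in ['scene','side']:
    c=ld(n); W=cloud(c); im=c['img']; hsv=cv2.cvtColor(im,cv2.COLOR_RGB2HSV); H,S,V=[hsv[...,i].astype(int) for i in range(3)]
    def rep(name,m):
        p=W[m]; p=p[~np.isnan(p[:,0])]
        if len(p)<3: print(n,name,len(p)); return p
        r=cv2.minAreaRect(p[:,:2].astype(np.float32))
        print(n,name,len(p),'med',np.median(p,0).round(1),'rect',np.round(r[0],1),np.round(r[1],1),round(r[2],1),'z',p[:,2].min().round(),p[:,2].max().round()); return p
    Z=W[...,2]; roi=(W[...,0]>400)&(W[...,0]<1000)&(np.abs(W[...,1])<450)
    teal=(H>75)&(H<95)&(S>120)&roi
    rep('tealtop',teal&(Z>129)&(Z<141)); 
    org=(H>3)&(H<14)&(S>150)&(V>90)&(Z>130)&(Z<240)&roi
    v,u=np.nonzero(org); print(u.min() if len(u) else 0,u.max() if len(u) else 0,v.min() if len(u) else 0, v.max() if len(u) else 0)
    rep('orange',org)
    rep('orangetop',org&(Z>180))
    red=((H<4)|(H>174))&(S>130)&roi&(Z>150)&(Z<300)
    nn,lab,st,ce=cv2.connectedComponentsWithStats(red.astype(np.uint8))
    for i in range(1,nn): print('red',st[i][:5],np.nanmedian(W[lab==i],0).round(1))
    grey=(S<40)&roi&(Z>196)&(Z<210)&(V>90)
    nn,lab,st,ce=cv2.connectedComponentsWithStats(grey.astype(np.uint8))
    for i in range(1,nn):
        if st[i][4]>15: print(st[i]); rep('flangetop',lab==i)
    dark=(V<70)&roi&(Z>205)&(Z<240)
    nn,lab,st,ce=cv2.connectedComponentsWithStats(dark.astype(np.uint8))
    for i in range(1,nn):
        if st[i][4]>15: print(st[i]); rep('dark',lab==i)
    u0,v0=(200,140) if n=='scene' else (280,150)
    save(n+'crop.png',cv2.resize(im[v0:v0+140,u0:u0+180],None,fx=4,fy=4,interpolation=cv2.INTER_CUBIC)[:560,:720])
a=cv2.imread('pics/scenecrop.png');b=cv2.imread('pics/sidecrop.png')
cv2.imwrite('pics/c1.png',cv2.resize(np.hstack([a[:,:520],b[:,:520]]),(800,430)))
E
```

```text
scene tealtop 284 med [618.2 301.8 133.8] rect [524.6 300.6] [259.9 190.2] 3.7 z 129.0 139.0
327 343 194 212
scene orange 98 med [547.7 199.3 166.7] rect [541.9 208.2] [29.9 49.1] 4.1 z 131.0 193.0
scene orangetop 29 med [544.1 189.6 188.5] rect [541.2 208.3] [27.7 49.2] 3.0 z 181.0 193.0
red [219 181   1   1   1] [ 611.  -157.   223.9]
red [221 181   1   1   1] [ 612.7 -148.1  228.5]
[287 153   4  14  20]
scene flangetop 20 med [434.2  13.5 201.7] rect [433.   12.6] [64.6  4.8] 14.2 z 197.0 204.0
[284 169   4  21  30]
scene flangetop 30 med [521.1  35.3 200.6] rect [519.9  33.7] [87.4  4.7] 13.5 z 197.0 206.0
[218 184   9   4  24]
scene flangetop 24 med [ 610.8 -150.6  203.3] rect [ 610.5 -150.4] [ 5.5 25.8] 17.4 z 197.0 210.0
[223 150  10  25 138]
scene dark 138 med [ 526.6 -167.6  228.4] rect [ 519.6 -171.7] [103.4  17.1] 15.1 z 211.0 234.0
side tealtop 226 med [562.8 230.2 133.2] rect [525.4 300.9] [258.9 198.6] 2.5 z 129.0 140.0
310 321 174 193
side orange 116 med [537.5 221.6 163.6] rect [541.2 208.3] [52.1 29.1] 88.3 z 131.0 192.0
side orangetop 28 med [537.5 227.8 188. ] rect [539.  208.3] [52.1 22.8] 88.9 z 181.0 192.0
red [394 218   1   1   1] [ 606.9 -145.1  224.5]
red [396 219   3   2   3] [ 609.8 -155.7  223.5]
red [393 229   2   1   2] [ 605.2 -150.5  185.1]
[309 197  38  25  91]
side flangetop 91 med [477.1  22.7 200.8] rect [481.3  24.4] [163.   10.9] 13.5 z 196.0 205.0
[392 221   8   7  26]
side flangetop 26 med [ 608.6 -151.3  202. ] rect [ 608.5 -150.7] [11.4 22. ] 32.0 z 196.0 209.0
[364 224  25  22 198]
side dark 198 med [ 516.  -176.5  228.2] rect [ 518.6 -173.5] [99.4 16.7] 14.8 z 212.0 234.0
```

View pics/c1.png

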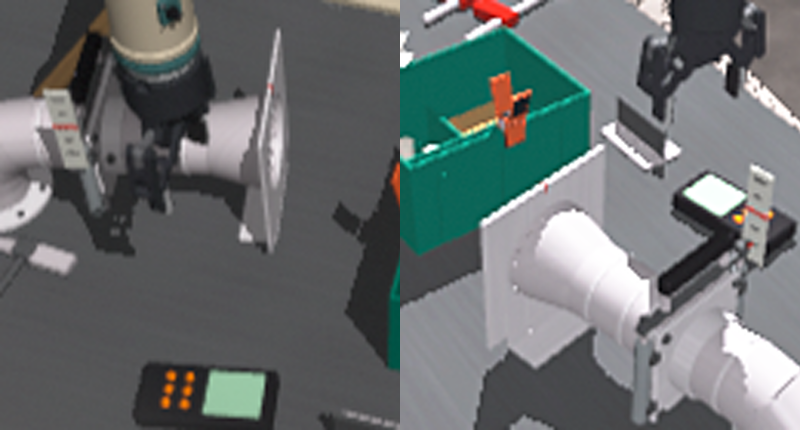

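```bash
cat >> h.py <<'E'
from scipy.spatial.transform import Rotation as R
def ray(c,u,v,z):
    f=K(c);M=np.array(c['cam_to_world']);d=M[:3,:3]@np.array([(u-c['cx'])/f,-(v-c['cy'])/f,-1]);o=M[:3,3]
    return o+d*(z-o[2])/d[2]
def go(p,yaw=None):
    """report shift in tool axes to TCP target p and turn to pointing-down with tool y along yaw (deg)"""
    s=read_state();A=R.from_euler('xyz',s['tool_rot']);out=[]
    print('tcp',s['eef_pos'].round(1),'F',s['force'].round(1),'w',round(s['width'],1),'t',s['clock'],'q',s['qpos'].round(2))
    print('axes',A.as_matrix().round(3).tolist())
    if yaw is not None:
        a=np.radians(yaw);y=np.array([-np.sin(a),np.cos(a),0]);x=np.array([0,0,-1.]);
        if A.as_matrix()[:,1]@y<0:y=-y
        B=R.from_matrix(np.c_[x,y,np.cross(x,y)])
        print('turn',np.degrees((A.inv()*B).as_rotvec()).round(2)); print('shift in target axes',B.inv().apply(np.array(p)-s['eef_pos']).round(1))
    print('shift',A.inv().apply(np.array(p)-s['eef_pos']).round(1))
E
python3 - <<'E'
from h import *
for n,u0,v0 in [('scene',287,168.6),('side',327.5,211.2)]:
    c=dict(np.load(n+'.npz')); c['fovy']=float(c['fovy']); im=c['img'].astype(int)
    u0=int(u0);v0=int(v0)
    p=im[v0-6:v0+7,u0-6:u0+7]; w=np.clip(p[...,0]-(p[...,1]+p[...,2])/2-25,0,None); 
    v,u=np.mgrid[v0-6:v0+7,u0-6:u0+7]; print(w.sum(),(w>0).sum()); uu,vv=(u*w).sum()/w.sum(),(v*w).sum()/w.sum()
    print(n,uu,vv,ray(c,uu,vv,202).round(1))
go([541.5,208.3,265],3.5)
E
```

```text
112.0 5
scene 287.4642857142857 167.83482142857142 [471.7  22.7 202. ]
170.5 4
side 326.91788856304987 210.51026392961876 [469.7  16.3 202. ]
tcp [649.5   0.  255.5] F [ 0.3 -0.5 -1.3] w 85.7 t 0.1 q [-0.07  0.63  0.04  1.52 -0.03  1.   -0.02]
axes [[-0.002, 1.0, -0.0], [0.0, -0.0, -1.0], [-1.0, -0.002, -0.0]]
turn [8.65e+01 7.00e-02 8.00e-02]
shift in target axes [  -9.5 -214.5   95.1]
shift [  -9.3 -108.  -208.3]
```

Request:
{"fn": "jog_arm", "kwargs": {
  "series": [
    [[0, 0, 0], [-3, -27, -50], -1],
    [[0, 0, 0], [-3, -27, -50], -1],
    [[0, 0, 0], [-3, -27, -50], -1],
    [[0, 0, 0], [0, -27, -50], -1],
    [[10.7, 0, 0], [0, 0, 0], -1],
    [[10.7, 0, 0], [0, 0, 0], -1],
    [[10.7, 0, 0], [0, 0, 0], -1],
    [[10.7, 0, 0], [0, 0, 0], -1]
  ]
}}

```text
clock: 1.1
eef_pos: [541.7, 200.0, 264.9]
tool_rot: [-0.449, 1.57, -2.773]
force: [-0.5, -0.1, 0.5]
width: 85.4
```

Request:
{"fn": "jog_arm", "kwargs": {
  "series": [
    [[10.7, 0, 0], [0, 0, 0], -1],
    [[10.7, 0, 0], [0, 0, 0], -1],
    [[10.7, 0, 0], [0, 0, 0], -1],
    [[10.7, 0, 0], [0, 0, 0], -1],
    [[1, 0, 0], [0, 0, 0], -1],
    [[0, 0, 0], [0, 0, 0], -1]
  ]
}}

```text
clock: 1.85
eef_pos: [541.8, 200.1, 265.1]
tool_rot: [0.239, 1.57, -2.841]
force: [-0.1, 0.5, 0.9]
width: 85.4
```

```bash
python3 - <<'E'
from h import *
go([541.5,208.3,181],3.5)
c=get_image('wrist'); np.savez('wrist.npz',**c); save('w1.png',c['img'])
W=cloud(c); hsv=cv2.cvtColor(c['img'],cv2.COLOR_RGB2HSV); H,S,V=[hsv[...,i].astype(int) for i in range(3)]
m=(H>3)&(H<14)&(S>150)&(V>90)&(W[...,2]>150)&(W[...,2]<210)
for lo in (150,180):
    p=W[m&(W[...,2]>lo)]; r=cv2.minAreaRect(p[:,:2].astype(np.float32)); print(lo,len(p),r,p.min(0),p.max(0))
t=(H>75)&(H<95)&(S>100)&(W[...,2]>131)&(W[...,2]<139)&(W[...,1]<230)
p=W[t]; print(len(p)); print(cv2.fitLine(p[:,:2].astype(np.float32),cv2.DIST_HUBER,0,.01,.01).ravel(),np.median(p,0))
E
```

```text
tcp [541.8 200.1 265.1] F [-0.1  0.5  0.9] w 85.4 t 1.85 q [-0.69  0.55  0.45  1.72 -0.29  0.94 -1.63]
axes [[-0.0, 0.062, -0.998], [-0.0, -0.998, -0.062], [-1.0, 0.0, 0.0]]
turn [ 0.07  0.03 -0.01]
shift in target axes [84.1 -8.2 -0.2]
shift [84.1 -8.2 -0.2]
150 2103 ((539.4369506835938, 210.14559936523438), (26.82508087158203, 49.221195220947266), 3.4922232627868652) [525.35599246 185.33874783 150.00775144] [554.15740703 235.33943345 193.03405148]
180 920 ((539.4369506835938, 210.14559936523438), (26.82508087158203, 49.221195220947266), 3.4922232627868652) [525.35599246 185.33874783 180.00735842] [554.15740703 235.33943345 193.03405148]
1765
[9.9823970e-01 5.9308793e-02 5.4916455e+02 2.1136375e+02] [568.45873412 213.11505268 135.35161177]
```

View pics/w1.png

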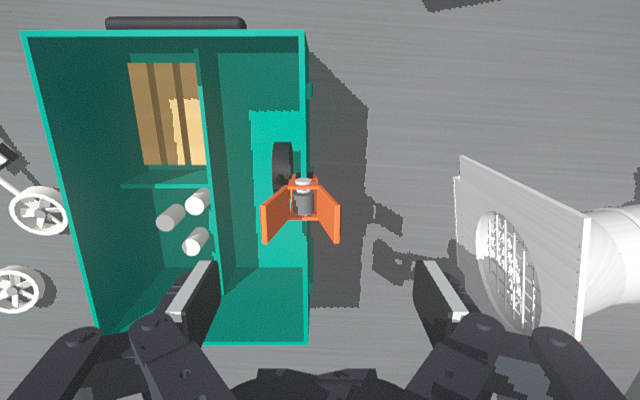

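The wrist view shows the clip centred at about (302,205) with its jaws astride the wall, and the grip area is free. I'm descending on it.

Request:
{"fn": "jog_arm", "kwargs": {
  "series": [
    [[0, 0, 0], [0, -9, 2], -1],
    [[0, 0, 0], [28, 0, 0], -1],
    [[0, 0, 0], [28, 0, 0], -1],
    [[0, 0, 0], [28, 0, 0], -1],
    [[0, 0, 0], [0, 0, 0], -1],
    [[0, 0, 0], [0, 0, 0], 0.2],
    [[0, 0, 0], [0, 0, 0], 0.5],
    [[0, 0, 0], [0, 0, 0], 1]
  ]
}}

```text
clock: 2.9
eef_pos: [541.4, 209.9, 184.0]
tool_rot: [-2.672, 1.565, 0.53]
force: [-1.4, 0.2, 15.5]
width: 32.1
```

Request:
{"fn": "jog_arm", "kwargs": {
  "series": [
    [[0, 0, 0], [0, 0, 0], 1],
    [[0, 0, 0], [0, 0, 0], 1],
    [[0, 0, 0], [0, 0, 0], 1],
    [[0, 0, 0], [0, 0, 0], 1]
  ]
}}

```text
clock: 3.4
eef_pos: [542.4, 208.2, 184.8]
tool_rot: [-3.017, 1.564, 0.183]
force: [0.0, -2.1, 13.7]
width: 22.5
```

Request:
{"fn": "jog_arm", "kwargs": {
  "series": [
    [[0, 0, 0], [-10, 0, 0], 1],
    [[0, 0, 0], [-20, 0, 0], 1],
    [[0, 0, 0], [-30, 0, 0], 1],
    [[0, 0, 0], [-35, 0, 0], 1],
    [[0, 0, 0], [-40, 0, 0], 1],
    [[0, 0, 0], [0, 0, 0], 1]
  ]
}}

```text
clock: 4.15
eef_pos: [541.0, 209.3, 319.7]
tool_rot: [-2.759, 1.564, 0.442]
force: [-0.3, -0.0, -1.2]
width: 22.4
```

```bash
python3 - <<'E'
from h import *
go([471,21.8,320],14)
c=get_image('side');s=get_image('scene');w=get_image('wrist');np.savez('wrist2.npz',**w);np.savez('side2.npz',**c);np.savez('scene2.npz',**s)
f=lambda i,a:cv2.resize(i[a[1]:a[1]+150,a[0]:a[0]+200],(400,300),interpolation=cv2.INTER_CUBIC)
save('p2.png',np.vstack([np.hstack([f(c['img'],(230,100)),f(s['img'],(230,100))]),np.hstack([cv2.resize(w['img'],(480,300)),np.zeros((300,320,3),np.uint8)])]))
E
```

```text
tcp [541.  209.3 319.7] F [-0.3 -0.  -1.2] w 22.4 t 4.15 q [-0.73  0.49  0.48  1.65 -0.26  1.05 -1.68]
axes [[0.006, 0.06, -0.998], [0.003, -0.998, -0.06], [-1.0, -0.002, -0.006]]
turn [-10.58  -0.36   0.11]
shift in target axes [ -0.3 165.  113.3]
shift [ -1.2 183.   81.1]
```

View pics/p2.png

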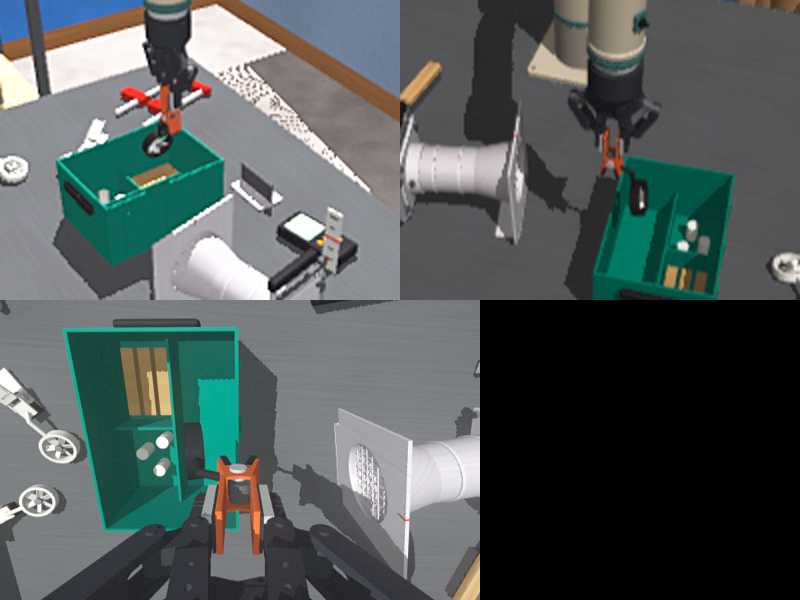

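The meter is held squeezed and hangs upright, clear of the tote. In the wrist view the red mark on the flange is at about (537,291). Next I'm refining the flange position from that view.

```bash
python3 - <<'E'
from h import *
c=dict(np.load('wrist2.npz')); c['fovy']=float(c['fovy']); W=cloud(c); im=c['img']; hsv=cv2.cvtColor(im,cv2.COLOR_RGB2HSV); H,S,V=[hsv[...,i].astype(int) for i in range(3)]
red=((H<6)|(H>172))&(S>90); red[:, :450]=0; red[:240]=0;red[360:]=0;red[:,620:]=0
v,u=np.nonzero(red); print('mark',len(u),u.mean(),v.mean(),u.min(),u.max(),ray(c,u.mean(),v.mean(),202).round(1),[ray(c,a,v[u==a].mean(),202).round(1).tolist() for a in (u.min(),u.max())])
f=(W[...,2]>198)&(W[...,2]<206)&(W[...,1]<80)&(W[...,1]>-40)&(W[...,0]>370)&(W[...,0]<580)
p=W[f];print(len(p),np.median(p,0),cv2.minAreaRect(p[:,:2].astype(np.float32)));l=cv2.fitLine(p[:,:2].astype(np.float32),cv2.DIST_HUBER,0,.01,.01).ravel();print(l,np.degrees(np.arctan2(l[1],l[0])))
o=(H>3)&(H<14)&(S>150)&(V>90)&(W[...,2]>250)&(W[...,2]<345)
p=W[o];print('orange z',np.percentile(p[:,2],[1,5,50,95,99]).round(1)); 
for a in (270,285,300,315): q=p[abs(p[:,2]-a)<4]; print(a,len(q),(cv2.minAreaRect(q[:,:2].astype(np.float32)) if len(q)>5 else ''))
for n in('side2','scene2'):
    c=dict(np.load(n+'.npz')); c['fovy']=float(c['fovy']); W=cloud(c); hsv=cv2.cvtColor(c['img'],cv2.COLOR_RGB2HSV); H,S,V=[hsv[...,i].astype(int) for i in range(3)]
    o=(H>3)&(H<14)&(S>150)&(V>90)&(abs(W[...,0]-541)<50)&(abs(W[...,1]-209)<50)
    p=W[o];print(n,'orange z',len(p),p.min(0).round(1),p.max(0).round(1))
    d=(V<80)&(W[...,2]<235)&(W[...,2]>140)&(abs(W[...,0]-541)<50)&(abs(W[...,1]-240)<60); p=W[d];print('wheel',len(p),p.min(0).round(1) if len(p) else 0,p.max(0).round(1) if len(p) else 0)
E
```

```text
mark 35 538.7714285714286 290.7142857142857 531 546 [472.3  27.2 202. ] [[477.2, 34.8, 202.0], [470.6, 20.8, 202.0]]
1584 [486.8092433   28.47747526 201.81345079] ((474.02520751953125, 24.489931106567383), (174.3390350341797, 6.219949245452881), 13.388766288757324)
[9.7238195e-01 2.3339529e-01 4.8337070e+02 2.7773779e+01] 13.497049
orange z [251.8 258.5 308.6 326.9 327.4]
270 208 ((539.0294799804688, 207.03021240234375), (25.492420196533203, 25.126415252685547), 14.179956436157227)
285 517 ((536.3486328125, 208.57041931152344), (26.998868942260742, 23.584707260131836), 4.409467697143555)
300 205 ((538.7542114257812, 209.18280029296875), (22.77876853942871, 22.661123275756836), 2.751586437225342)
315 272 ((539.5970458984375, 209.1797332763672), (21.733287811279297, 22.711837768554688), 3.1184473037719727)
side2 orange z 114 [526.1 190.8 247.6] [552.2 225.9 332.8]
wheel 107 [508.2 239.1 163.3] [567.9 268.3 233.2]
scene2 orange z 88 [526.7 191.3 248.6] [555.4 223.7 329.4]
wheel 137 [505.4 238.  166.7] [565.  266.2 234.6]
```

Request:
{"fn": "jog_arm", "kwargs": {
  "series": [
    [[-10.2, -0.3, 0], [0, 0, 0], 1],
    [[0, 0, 0], [0, 33, 22], 1],
    [[0, 0, 0], [0, 33, 22], 1],
    [[0, 0, 0], [0, 33, 22], 1],
    [[0, 0, 0], [0, 33, 22], 1],
    [[0, 0, 0], [0, 33, 22], 1],
    [[0, 0, 0], [0, 0, 0], 1],
    [[0, 0, 0], [0, 0, 0], 1]
  ]
}}

```text
clock: 5.3
eef_pos: [471.0, 23.2, 316.0]
tool_rot: [-0.174, 1.564, -3.078]
force: [0.4, 0.8, -2.4]
width: 22.3
```

```bash
python3 - <<'E'
from h import *
go([473,23.2,252.5],13.7)
w=get_image('wrist');np.savez('wrist3.npz',**w);c=get_image('side');s=get_image('scene')
f=lambda i,a:cv2.resize(i[a[1]:a[1]+150,a[0]:a[0]+200],(400,300),interpolation=cv2.INTER_CUBIC)
save('p3.png',np.vstack([np.hstack([f(c['img'],(230,110)),f(s['img'],(200,90))]),np.hstack([cv2.resize(w['img'],(480,300)),np.zeros((300,320,3),np.uint8)])]))
W=cloud(w)
f=(W[...,2]>200)&(W[...,2]<207)&(W[...,1]<80)&(W[...,1]>-40)&(W[...,0]>370)&(W[...,0]<580)
p=W[f];print(len(p),cv2.minAreaRect(p[:,:2].astype(np.float32)));l=cv2.fitLine(p[:,:2].astype(np.float32),cv2.DIST_HUBER,0,.01,.01).ravel();print(l,np.degrees(np.arctan2(l[1],l[0])), 'y at 471',l[3]+(471-l[2])*l[1]/l[0])
E
```

```text
tcp [471.   23.2 316. ] F [ 0.4  0.8 -2.4] w 22.3 t 5.3 q [-0.47  0.33  0.48  1.92 -0.19  0.94 -1.23]
axes [[-0.007, 0.235, -0.972], [-0.0, -0.972, -0.235], [-1.0, -0.001, 0.007]]
turn [-0.1   0.38  0.07]
shift in target axes [63.5  0.5 -1.9]
shift [63.5  0.6 -2.3]
1159 ((465.6029052734375, 46.95109558105469), (179.5863800048828, 52.67097473144531), 13.460929870605469)
[9.7253406e-01 2.3276055e-01 4.9773349e+02 3.0559237e+01] 13.45965 y at 471 24.161001
```

View pics/p3.png

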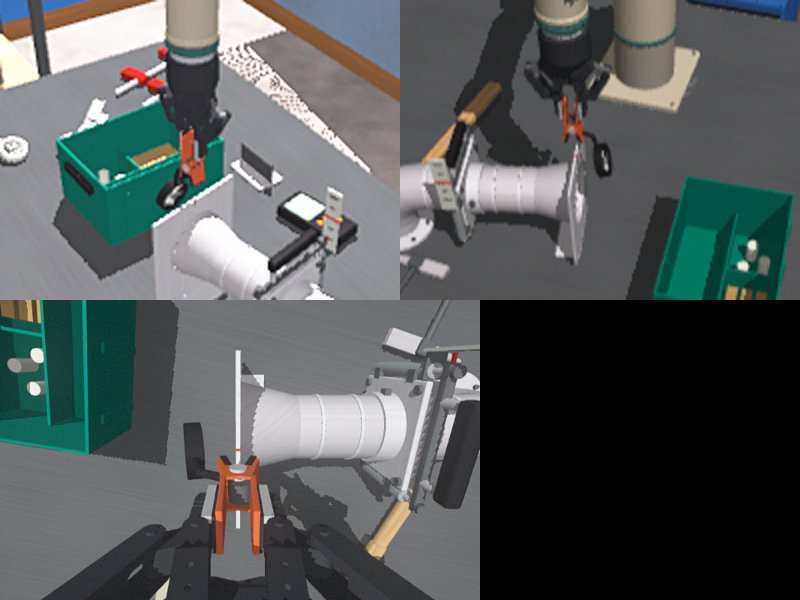

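In the wrist view the white flange edge (column 238) passes exactly under the pin and between the open jaws. The wheel is on the mouth side, so I'm descending.

Request:
{"fn": "jog_arm", "kwargs": {
  "series": [
    [[0, 0, 0], [15, 0, -2], 1],
    [[0, 0, 0], [15, 0, 0], 1],
    [[0, 0, 0], [12, 0, 0], 1],
    [[0, 0, 0], [10, 0, 0], 1],
    [[0, 0, 0], [5, 0, 0], 1],
    [[0, 0, 0], [0, 0, 0], 1]
  ]
}}

```text
clock: 6.2
eef_pos: [473.0, 23.1, 259.6]
tool_rot: [-0.086, 1.565, -2.99]
force: [0.3, -1.0, -2.1]
width: 22.5
```

Request:
{"fn": "jog_arm", "kwargs": {
  "series": [
    [[0, 0, 0], [2, 0, 0], 1],
    [[0, 0, 0], [2, 0, 0], 1],
    [[0, 0, 0], [2, 0, 0], 1]
  ]
}}

```text
clock: 6.58
eef_pos: [473.1, 23.1, 253.9]
tool_rot: [-0.114, 1.566, -3.018]
force: [-0.7, 0.3, -2.1]
width: 22.3
```

Request:
{"fn": "jog_arm", "kwargs": {
  "series": [
    [[0, 0, 0], [1.5, 0, 0], 1],
    [[0, 0, 0], [1, 0, 0], 1]
  ]
}}

```text
clock: 6.82
eef_pos: [473.0, 23.1, 252.0]
tool_rot: [-0.209, 1.566, -3.114]
force: [-4.2, 0.6, 13.5]
width: 22.3
```

Request:
{"fn": "jog_arm", "kwargs": {
  "series": [
    [[0, 0, 0], [1, 0, 0], 1],
    [[0, 0, 0], [1, 0, 0], 1]
  ]
}}

```text
clock: 7.08
eef_pos: [473.1, 23.1, 251.8]
tool_rot: [-0.498, 1.566, 2.88]
force: [-8.7, 0.2, 31.9]
width: 22.4
```

It's seated on the edge at the predicted height. Now I'm easing off and releasing.

Request:
{"fn": "jog_arm", "kwargs": {
  "series": [
    [[0, 0, 0], [-1, 0, 0], 1],
    [[0, 0, 0], [0, 0, 0], 0.3],
    [[0, 0, 0], [0, 0, 0], -0.2],
    [[0, 0, 0], [0, 0, 0], -1],
    [[0, 0, 0], [0, 0, 0], -1],
    [[0, 0, 0], [0, 0, 0], -1]
  ]
}}

```text
clock: 7.82
eef_pos: [473.1, 23.0, 250.3]
tool_rot: [-0.069, 1.566, -2.973]
force: [0.4, -0.1, 0.2]
width: 85.6
```

Request:
{"fn": "jog_arm", "kwargs": {
  "series": [
    [[0, 0, 0], [-20, 0, 0], -1],
    [[0, 0, 0], [-30, 0, 0], -1],
    [[0, 0, 0], [-30, 0, 0], -1],
    [[0, 0, 0], [0, 0, 0], -1]
  ]
}}

```text
clock: 8.32
eef_pos: [474.7, 23.0, 332.1]
tool_rot: [-0.286, 1.57, 3.093]
force: [0.1, -0.3, -0.2]
width: 85.9
```

```bash
python3 - <<'E'
from h import *
go([519,-172.5,226],14)
w=get_image('wrist');c=get_image('side');s=get_image('scene')
f=lambda i,a:cv2.resize(i[a[1]:a[1]+150,a[0]:a[0]+200],(400,300),interpolation=cv2.INTER_CUBIC)
save('p4.png',np.vstack([np.hstack([f(c['img'],(230,110)),f(s['img'],(200,90))]),np.hstack([cv2.resize(w['img'],(480,300)),np.zeros((300,320,3),np.uint8)])]))
for n,c in (('w',w),('side',c),('scene',s)):
    W=cloud(c); hsv=cv2.cvtColor(c['img'],cv2.COLOR_RGB2HSV); H,S,V=[hsv[...,i].astype(int) for i in range(3)]
    o=(H>3)&(H<14)&(S>150)&(V>90)&(abs(W[...,0]-471)<50)&(abs(W[...,1]-22)<50)&(W[...,2]>150)
    p=W[o]; print(n,len(p),p.min(0).round(1),p.max(0).round(1)) if len(p) else 0
    if len(p): print(cv2.minAreaRect(p[p[:,2]>240][:,:2].astype(np.float32)))
    d=(V<70)&(W[...,2]>212)&(W[...,2]<236)&(abs(W[...,0]-519)<70)&(abs(W[...,1]+172)<35); p=W[d]
    if len(p)>5: print('bar',len(p),cv2.minAreaRect(p[:,:2].astype(np.float32)),np.percentile(p[:,2],95))
E
```

```text
tcp [474.7  23.  332.1] F [ 0.1 -0.3 -0.2] w 85.9 t 8.325 q [-0.47  0.31  0.49  1.89 -0.18  0.98 -1.24]
axes [[-0.001, 0.235, -0.972], [0.0, -0.972, -0.235], [-1.0, -0.0, 0.0]]
turn [-0.39  0.03  0.01]
shift in target axes [106.1 200.5   4.3]
shift [106.1 200.5   2.9]
w 2433 [453.3  -2.8 189.2] [489.2  49.9 265.5]
((471.2135314941406, 23.814558029174805), (26.372411727905273, 49.35591125488281), 13.523674964904785)
bar 4180 ((517.7489624023438, -169.30772399902344), (99.60662078857422, 16.266799926757812), 13.998960494995117) 230.7480521731748
side 160 [455.2  -4.5 185. ] [486.3  47.8 265.5]
((471.89764404296875, 22.095468521118164), (25.027591705322266, 49.841522216796875), 14.536636352539062)
bar 114 ((520.0504760742188, -173.314697265625), (100.5203857421875, 17.29086685180664), 15.594134330749512) 230.35787088473413
scene 96 [454.9  -3.5 193.5] [491.2  49.6 266.8]
((473.51190185546875, 22.709888458251953), (27.963909149169922, 48.48533630371094), 13.732940673828125)
bar 129 ((523.96142578125, -169.91053771972656), (98.19580841064453, 14.939209938049316), 12.436544418334961) 232.0922551605005
```

View pics/p4.png

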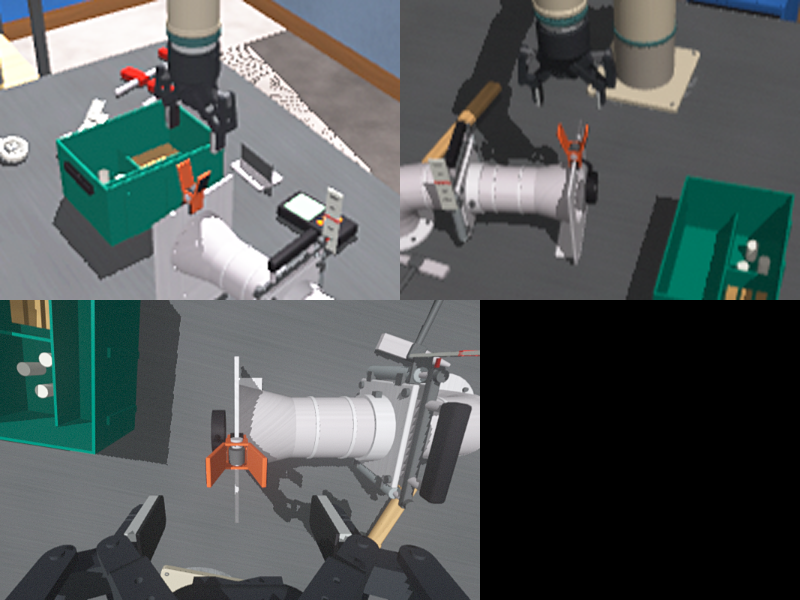

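The meter is clipped at the mark, but its handle tops read about 265.5 mm where 260 is expected. The opening pads seem to have dragged it up about 5 mm. I'll regrip it, press it down, and release it gradually while keeping it pressed.

Request:
{"fn": "jog_arm", "kwargs": {
  "series": [
    [[0, 0, 0], [30, 0, 1.5], -1],
    [[0, 0, 0], [30, 0, 0], -1],
    [[0, 0, 0], [18, 0, 0], -1],
    [[0, 0, 0], [0, 0, 0], -1],
    [[0, 0, 0], [0, 0, 0], 0.2],
    [[0, 0, 0], [0, 0, 0], 0.5],
    [[0, 0, 0], [0, 0, 0], 1],
    [[0, 0, 0], [0, 0, 0], 1]
  ]
}}

```text
clock: 9.48
eef_pos: [472.5, 22.7, 253.9]
tool_rot: [-0.28, 1.568, 3.099]
force: [-2.3, -0.1, 9.3]
width: 22.4
```

Request:
{"fn": "jog_arm", "kwargs": {
  "series": [
    [[0, 0, 0], [0, 0, 0], 1],
    [[0, 0, 0], [0, 0, 0], 1]
  ]
}}

```text
clock: 9.72
eef_pos: [472.5, 22.7, 253.9]
tool_rot: [-0.291, 1.569, 3.088]
force: [-1.3, -0.3, 10.0]
width: 22.4
```

Request:
{"fn": "jog_arm", "kwargs": {
  "series": [
    [[0, 0, 0], [1.5, 0, 0], 1],
    [[0, 0, 0], [0, 0, 0], 1]
  ]
}}

```text
clock: 9.98
eef_pos: [472.6, 22.7, 253.7]
tool_rot: [-0.807, 1.569, 2.572]
force: [-5.7, -0.5, 23.6]
width: 22.2
```

Request:
{"fn": "jog_arm", "kwargs": {
  "series": [
    [[0, 0, 0], [0.5, 0, 0], 0.45],
    [[0, 0, 0], [0.7, 0, 0], 0.37],
    [[0, 0, 0], [0.7, 0, 0], 0.29]
  ]
}}

```text
clock: 10.35
eef_pos: [472.8, 22.9, 250.8]
tool_rot: [-0.556, 1.569, 2.823]
force: [-1.5, 0.7, 12.2]
width: 30.2
```

Request:
{"fn": "jog_arm", "kwargs": {
  "series": [
    [[0, 0, 0], [1, 0, 0], 0.22],
    [[0, 0, 0], [1, 0, 0], 0.15],
    [[0, 0, 0], [1, 0, 0], 0.08]
  ]
}}

```text
clock: 10.72
eef_pos: [472.8, 22.7, 247.3]
tool_rot: [-0.189, 1.569, -3.093]
force: [-1.1, -0.2, 11.7]
width: 39.8
```

Request:
{"fn": "jog_arm", "kwargs": {
  "series": [
    [[0, 0, 0], [1, 0, 0], 0.01],
    [[0, 0, 0], [1, 0, 0], -0.06],
    [[0, 0, 0], [1, 0, 0], -0.13],
    [[0, 0, 0], [0, 0, 0], -1],
    [[0, 0, 0], [0, 0, 0], -1],
    [[0, 0, 0], [0, 0, 0], -1]
  ]
}}

```text
clock: 11.48
eef_pos: [471.2, 22.7, 242.7]
tool_rot: [-0.096, 1.565, -3.0]
force: [-0.1, 0.9, -0.6]
width: 85.5
```

Request:
{"fn": "jog_arm", "kwargs": {
  "series": [
    [[0, 0, 0], [-30, 0, 0], -1],
    [[0, 0, 0], [-30, 0, 0], -1],
    [[0, 0, 0], [-25, 0, 0], -1],
    [[0, 0, 0], [0, 0, 0], -1]
  ]
}}

```text
clock: 11.98
eef_pos: [472.9, 22.8, 329.3]
tool_rot: [-0.182, 1.569, -3.086]
force: [-0.3, -0.9, -1.3]
width: 85.3
```

```bash
python3 - <<'E'
from h import *
go([519,-171.5,226],14)
for n in ('wrist','side','scene'):
    c=get_image(n)
    W=cloud(c); hsv=cv2.cvtColor(c['img'],cv2.COLOR_RGB2HSV); H,S,V=[hsv[...,i].astype(int) for i in range(3)]
    o=(H>3)&(H<14)&(S>150)&(V>90)&(abs(W[...,0]-471)<50)&(abs(W[...,1]-22)<50)&(W[...,2]>150)
    p=W[o]; print(n,len(p),p.min(0).round(1),p.max(0).round(1)) if len(p) else 0
    if len(p): print(cv2.minAreaRect(p[p[:,2]>240][:,:2].astype(np.float32)))
E
```

```text
tcp [472.9  22.8 329.3] F [-0.3 -0.9 -1.3] w 85.3 t 11.975 q [-0.48  0.32  0.49  1.9  -0.18  0.97 -1.24]
axes [[-0.002, 0.235, -0.972], [-0.0, -0.972, -0.235], [-1.0, -0.0, 0.002]]
turn [-0.39  0.09  0.02]
shift in target axes [103.3 199.7   2.2]
shift [103.2 199.7   0.7]
wrist 2351 [452.6  -3.  185. ] [488.4  49.6 260. ]
((470.4041442871094, 23.55810546875), (26.865314483642578, 49.38967514038086), 13.59084415435791)
side 157 [455.2  -5.4 179. ] [487.1  45.8 260.3]
((470.697021484375, 20.823902130126953), (24.882997512817383, 48.956398010253906), 11.068717956542969)
scene 94 [456.9  -3.4 185.2] [491.7  49.3 259.5]
((475.8008117675781, 22.950305938720703), (26.056835174560547, 46.99855422973633), 17.33333396911621)
```

The handle tops now read 260 mm in all three views, so the meter is fully seated at the mark. Next is the gate bar.

Request:
{"fn": "jog_arm", "kwargs": {
  "series": [
    [[0, 0, 0], [0, 40, 0], -1],
    [[-0.4, 0, 0], [0, 40, 0], -1],
    [[0, 0, 0], [0, 40, 0], -1],
    [[0, 0, 0], [0, 40, 1], -1],
    [[0, 0, 0], [0, 40, 1], -1],
    [[0, 0, 0], [20, 0, 0], -1],
    [[0, 0, 0], [0, 0, 0], -1],
    [[0, 0, 0], [0, 0, 0], -1]
  ]
}}

```text
clock: 13.12
eef_pos: [517.6, -171.3, 307.5]
tool_rot: [-0.187, 1.565, -3.084]
force: [-0.8, 0.2, 0.2]
width: 85.4
```

```bash
python3 - <<'E'
from h import *
go([519,-171.5,226],14)
c=get_image('wrist');save('w5.png',c['img'])
W=cloud(c); V=c['img'].max(2)
d=(V<70)&(W[...,2]>215)&(W[...,2]<236)&(abs(W[...,0]-519)<70)&(abs(W[...,1]+172)<22); p=W[d]
print('bar',len(p),cv2.minAreaRect(p[:,:2].astype(np.float32)),np.percentile(p[:,2],95))
E
```

```text
tcp [ 517.6 -171.3  307.5] F [-0.8  0.2  0.2] w 85.4 t 13.125 q [-0.07  0.46  0.5   1.75 -0.25  1.   -0.8 ]
axes [[-0.006, 0.243, -0.97], [-0.0, -0.97, -0.243], [-1.0, -0.001, 0.006]]
turn [0.05 0.34 0.07]
shift in target axes [81.5  0.5 -1.3]
shift [81.5  0.6 -1.8]
bar 2013 ((518.8101806640625, -171.04090881347656), (99.39651489257812, 15.624533653259277), 13.346245765686035) 231.17156208733476
```

View pics/w5.png

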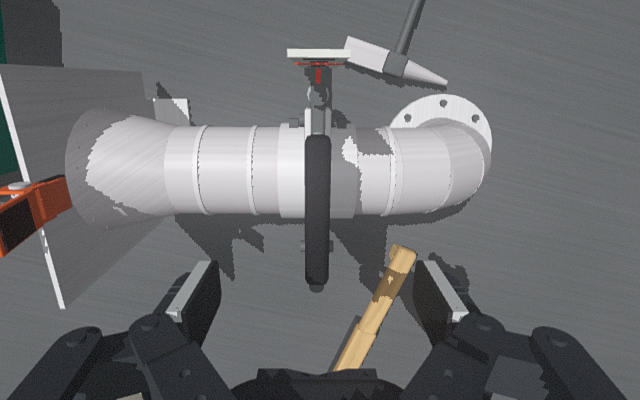

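The bar is vertical at column 317, midway between the fingers, and nothing is in the way. I'm going down and gripping it.

Request:
{"fn": "jog_arm", "kwargs": {
  "series": [
    [[0, 0.3, 0], [25, 0, -1], -1],
    [[0, 0, 0], [25, 0, 0], -1],
    [[0, 0, 0], [20, 0, 0], -1],
    [[0, 0, 0], [11, 0, 0], -1],
    [[0, 0, 0], [0, 0, 0], 0],
    [[0, 0, 0], [0, 0, 0], 0.4],
    [[0, 0, 0], [0, 0, 0], 1],
    [[0, 0, 0], [0, 0, 0], 1]
  ]
}}

```text
clock: 14.18
eef_pos: [518.7, -171.2, 227.5]
tool_rot: [-2.173, 1.569, 1.213]
force: [-0.8, -1.4, 2.4]
width: 15.3
```

Request:
{"fn": "jog_arm", "kwargs": {
  "series": [
    [[0, 0, 0], [0, 0, 0], 1],
    [[0, 0, 0], [0, 0, 0], 1]
  ]
}}

```text
clock: 14.42
eef_pos: [518.7, -171.3, 227.5]
tool_rot: [-2.245, 1.569, 1.14]
force: [-1.5, 2.2, 4.9]
width: 15.1
```

Request:
{"fn": "jog_arm", "kwargs": {
  "series": [
    [[0, 0, 0], [-6, 0, 0], 1],
    [[0, 0, 0], [-8, 0, 0], 1],
    [[0, 0, 0], [-8, 0, 0], 1],
    [[0, 0, 0], [-8, 0, 0], 1],
    [[0, 0, 0], [-7, 0, 0], 1],
    [[0, 0, 0], [-3, 0, 0], 1],
    [[0, 0, 0], [0, 0, 0], 1],
    [[0, 0, 0], [0, 0, 0], 1]
  ]
}}

```text
clock: 15.42
eef_pos: [518.7, -171.3, 266.6]
tool_rot: [-1.728, 1.57, 1.658]
force: [4.9, 1.8, -11.6]
width: 15.4
```

```bash
cat > chk.py <<'E'
from h import *
import sys
go([518.7,-171.3,267.5],14)
out=[]
for n in ('scene','side','wrist'):
    c=get_image(n); W=cloud(c); hsv=cv2.cvtColor(c['img'],cv2.COLOR_RGB2HSV); H,S,V=[hsv[...,i].astype(int) for i in range(3)]
    red=((H<8)|(H>172))&(S>80)&(abs(W[...,0]-608)<35)&(abs(W[...,1]+150)<35)&(W[...,2]>170)
    nn,lab,st,ce=cv2.connectedComponentsWithStats(red.astype(np.uint8))
    for i in range(1,nn):print(n,st[i],np.nanmedian(W[lab==i],0).round(1))
    bar=(V<70)&(abs(W[...,0]-519)<70)&(abs(W[...,1]+172)<22)&(W[...,2]>240)
    u0,v0={'scene':(195,145),'side':(360,180),'wrist':(240,0)}[n]; k=(60,80) if n!='wrist' else (120,160)
    out.append(cv2.resize(c['img'][v0:v0+k[0],u0:u0+k[1]],(400,300),interpolation=cv2.INTER_CUBIC))
    if n=='side': out.append(cv2.resize(c['img'][140:260,270:430],(400,300),interpolation=cv2.INTER_CUBIC))
save(sys.argv[1],np.vstack([np.hstack(out[:2]),np.hstack(out[2:])]))
E
python3 chk.py p6.png
```

```text
tcp [ 518.7 -171.3  266.6] F [  4.9   1.8 -11.6] w 15.4 t 15.425 q [-0.05  0.51  0.48  1.81 -0.29  0.9  -0.77]
axes [[-0.0, 0.242, -0.97], [0.001, -0.97, -0.242], [-1.0, -0.001, -0.0]]
turn [ 0.02 -0.01  0.06]
shift in target axes [-0.9  0.  -0. ]
shift [-0.9  0.  -0. ]
scene [217 181   8   1   8] [ 611.3 -150.3  226.1]
side [394 218   6   4  12] [ 608.6 -156.2  225.9]
wrist [288  61  60   3 145] [ 606.1 -150.9  227.2]
wrist [315  65   7  22 151] [ 600.3 -151.4  225.7]
```

View pics/p6.png

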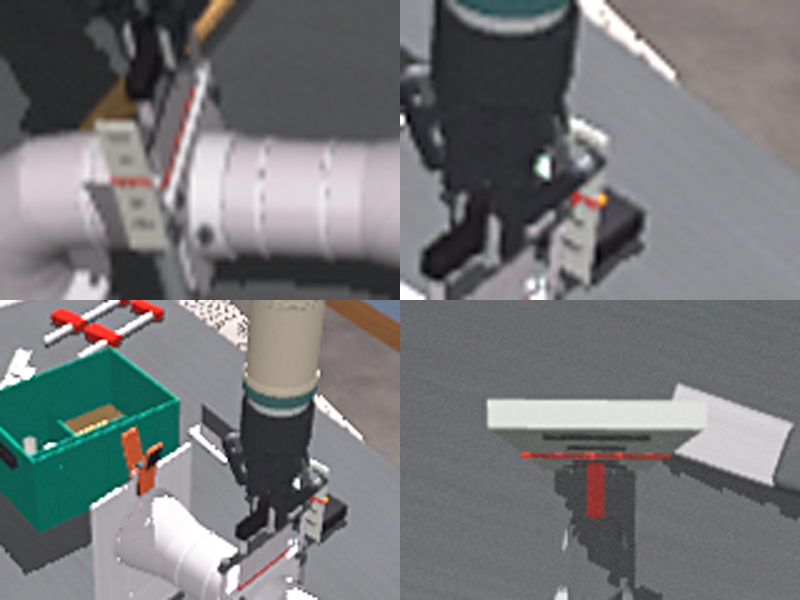

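Wrist view: the red pointer (315–322, 65–87) ends just short of the red mark line (row 62). The measured lift is about 39–40 mm, so I'm trimming up 1 mm and then checking that it holds.

Request:
{"fn": "jog_arm", "kwargs": {
  "series": [
    [[0, 0, 0], [-1, 0, 0], 1],
    [[0, 0, 0], [0, 0, 0], 1],
    [[0, 0, 0], [0, 0, 0], 1],
    [[0, 0, 0], [0, 0, 0], 1],
    [[0, 0, 0], [0, 0, 0], 1],
    [[0, 0, 0], [0, 0, 0], 1],
    [[0, 0, 0], [0, 0, 0], 1],
    [[0, 0, 0], [0, 0, 0], 1]
  ]
}}

```text
clock: 16.58
eef_pos: [518.7, -171.2, 267.5]
tool_rot: [-1.621, 1.57, 1.765]
force: [4.5, 1.8, -11.3]
width: 14.6
```

```bash
python3 chk.py p7.png; python3 - <<'E'
from h import *
for n in ('side','scene'):
    c=get_image(n);W=cloud(c); hsv=cv2.cvtColor(c['img'],cv2.COLOR_RGB2HSV); H,S,V=[hsv[...,i].astype(int) for i in range(3)]
    o=(H>3)&(H<14)&(S>150)&(V>90)&(abs(W[...,0]-471)<50)&(abs(W[...,1]-22)<50)&(W[...,2]>150)
    p=W[o]; print(n,len(p),p.min(0).round(1),p.max(0).round(1))
E
```

```text
tcp [ 518.7 -171.2  267.5] F [  4.5   1.8 -11.3] w 14.6 t 16.575 q [-0.05  0.5   0.48  1.8  -0.29  0.9  -0.77]
axes [[-0.0, 0.242, -0.97], [0.001, -0.97, -0.242], [-1.0, -0.001, -0.0]]
turn [ 0.01 -0.    0.06]
shift in target axes [ 0.   0.1 -0. ]
shift [ 0.   0.1 -0. ]
scene [217 181   8   1   8] [ 610.1 -151.4  225.6]
side [394 218   6   4  11] [ 608.8 -153.6  224.2]
wrist [289  61  59   3 165] [ 606.3 -150.9  227.3]
wrist [315  65   7  23 154] [ 600.4 -151.3  226.8]
side 158 [454.6  -3.1 180.2] [487.5  46.9 259.5]
scene 94 [459.8  -3.  184.2] [493.2  47.2 259.9]
```

View pics/p7.png

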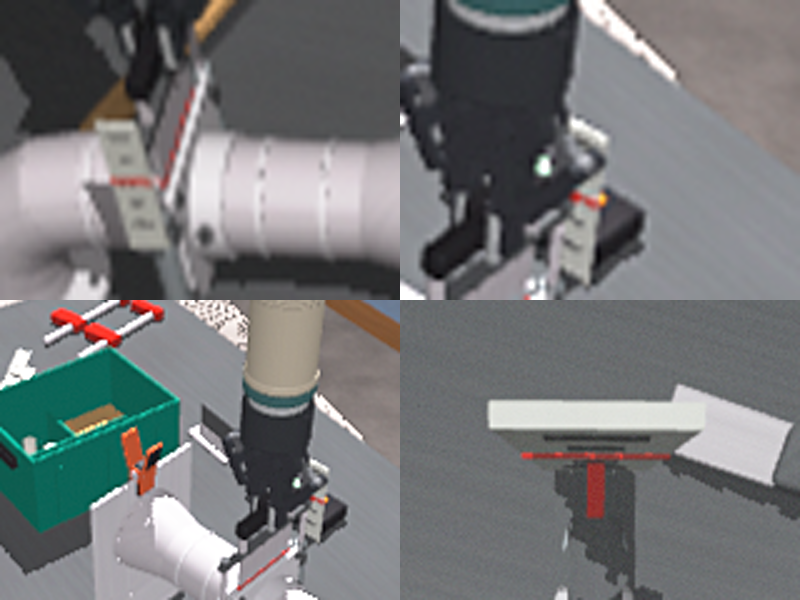

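The pointer meets the red mark, at 226.8 against 227.3 for the mark in the same view. The hold is steady and the meter is still seated, so I'm handing in.

```bash
python3 -c "
from cell import *
print(finish_job()); s=read_state(); print(s['clock'],s['eef_pos'],s['width'])"
```

```text
the job is handed in; nothing more can be done
None
the job is handed in; nothing more can be done
```

I moved the meter from the tote to the flange and let go of it. Then I lifted the gate to half open and handed in at about 16.7 s, with the gripper still holding the bar.

- **Meter:** It is clipped at the red mark. On the first release the opening fingers dragged it about 5 mm up, with handle tops at 265.5 mm. I regripped it, pressed it down and released it gradually. The handle tops then read 259.5–260.3 mm in all three cameras, against 260 expected when fully seated. They still read 259.5–259.9 mm after the gate was lifted.
- **Gate:** The arm lifted the bar 40.0 mm (TCP from 227.5 to 267.5 mm). In the wrist view the pointer reads 226.8 mm and the red mark 227.3 mm, so they agree to within 1 mm. The lift stayed steady over the last second before hand-in, with about 11 N on the tool.
- **Disagreement:** The cameras differed by 2–5 mm in horizontal position for the flange and the bar. I used values between them, and both fits worked.
- **Other objects:** The hammer, brush, reader and coupon were not touched. I saw no sign of disturbance in the pictures, but I did not measure them.

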